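# Hang up the ear defenders and peel the top sample tray off the stack

### The arm

A 6-joint arm with a two-finger parallel gripper is mounted at the origin on the work surface. World frame = base frame: x ahead of the robot, y to its left, z up, the work surface at z = 0. Lengths are in m, angles in rad, forces in N, time in s.
With the tool pointing down it reaches from about 0.35 to 0.875 m from the base axis. Payload 4.2 kg.
Tool frame: the origin (TCP) lies at the very end of the fingers, on their centre line; the grasp point (between the pads) lies 19 mm behind it; z points along the fingers, y is the line along which they close (so a half turn about z gives the same grasp; the last joint's range is limited). The gripper opens to 85 mm and grips with 20 to 120 N. Pads are 22 mm wide; open, the fingers measure 114 mm over their backs; the gripper's body (76 mm by 85 mm) begins 54 mm behind the grasp point. The pads swing forward as they close: fully open they stand 13 mm farther back than shut.
Start: joints at [1.447, 0.385, 0.008, 0, -1.194, -0.259], TCP at [0.233, 0.58, 0.231] pointing down, gripper open.
Joint ranges: [-3.14, 3.14], [-1.21, 2.06], [-1.07, 1.41], [-3.16, 2.05], [-2.99, -0.16], [-3.1, 3.1]. Speed limits (rad/s): [2.79, 2.79, 3.14, 3.14, 3.14, 3.14].

### API

Orientations are given as a unit quaternion [w, x, y, z].
In Python, from bench import telemetry, grab_frame, calibration, finish_job, search_frame, landmark_of gives the robot as it stands.
- The arm moves only by the shell command python3 -m jog 'ROWS' [OPENING] [FORCE]. ROWS is a JSON object of lists of equal length, an entry for each row: "delta_pos": the shift along the tool's x, y, z in cm, a list of three; "rot": the turn, a rotation vector about the tool's x, y, z in rad, a list of three. In form: {"delta_pos": [[tx, ty, tz], ...], "rot": [[ax, ay, az], ...]}. A call has 1 to 20 rows; each row is the pose to reach, as a shift and turn from the pose commanded when the call began, along the tool's axes at that moment; what a row does not reach only later rows make up. A row lasts 1/10 s, in which the tool goes at most 50 mm and 8.59 degrees, less where a joint would pass 70% of its speed; a pose out of reach is approached as far as the arm can. A call with a gripper value outside its range is refused whole. OPENING is the gripper's target within -1 to 1 (fully open at 1, half-way at 0, shut at -1), set as the call begins (- or left out, the last holds). The fingers move at their own pace and stop on an object; FORCE is the grip in N (left out, the last holds). Time passes only in rows, so rows that repeat a pose let the fingers close. It gives the time, the measured TCP pose, the force, the opening and the grip force at its end, in the units of the state.
- telemetry.observe(): the state, without advancing time (a new reading comes with each control period).
- grab_frame(name): name is "scene" or "top"; returns (picture, depth): 420x560x3 uint8, blue, green, red; 420x560 float32, m along the optical axis (not along the pixel's ray), 0 where there is no reading.
- calibration(name): a dict with "intrinsics" (3x3 intrinsics, pixels), "dist_coeffs" ([k1, k2, p1, p2, k3] as OpenCV has them; the pictures are not rectified), "world_from_camera" (4x4, takes a point from camera to world coordinates). Camera axes: x right, y up, looking along -z (the intrinsics and any distortion apply to the point x, -y, -z); pixel columns grow to the right and rows downward; lengths in m; the calibration is good to about 2 mm. A picture is of the moment at which its call begins. calibration takes no time and is no camera call.
- finish_job(): hands the job in; it is judged then, once.
Trained networks look in the newest picture that a camera, given by its name, has taken for a name from the list of things; names that differ only in an ending like _2 or _b are one class to them, and where a whole thing is asked for, a point or a joint stands for the part that bears it (a point fixed in the world has none). Each returns a list of dicts, best first, with "conf" (0 to 1); they miss things now and then, are a little off and sometimes report something else, mostly with a low value. They report only what shows in the picture. A call takes as long as a camera call. They do not tell look-alikes from the thing itself.
- search_frame(camera, query): "point" ([row, column] in pixels, amid what is visible of it).
- landmark_of(camera, query): "point" ([row, column] in pixels: a listed point, or the origin of a listed thing).
The state is a dict: "time_s": time; "qpos": joint angles; "dq": joint speeds; "joint_torque": joint torques, N m; "ee_pos": TCP position; "tcp_rot": TCP orientation; "ft_force": force on the tool from outside, world axes, zero at the start; "ft_torque": the same for the moment, N m; "width": finger opening in m; "grip_force": force on a finger pad.
Only numpy, scipy, OpenCV 4.12 (cv2) and the standard library are available. Lean on these libraries where they do the work, as an engineer would, in place of code of your own. Each camera call takes 0.05 s, during which the arm holds its last target. There are 200 camera calls.

### The job

Someone left the ear defenders standing in the top tray: hang them astride the steel rail, one cup each side, and let go of them. Then peel the top tray off the stack it sticks to, lifting its lug corner first while the opposite corner still rests on the tray below, and leave the other trays standing where they are. Finish while still holding the top tray up in the gripper, still and roughly level, about 10 cm or more above the place it had in the stack; disturb nothing else on the bench.

Things in the scene. Friction and masses are not known exactly. Their poses are not given: they have to be found in the camera images.
- top_tray: Top one of five nested square aluminium trays: 180 mm square over the rim, 34 mm high, 0.12 kg; rim 8 mm wide, 12 mm high; sloping walls 2.5 mm, floor 3 mm thick. Origin: centre of its underside (48 mm above the bench while stacked), z up, x along a diagonal: the lug is at the -x corner. How it sticks: see lower_trays.
- lug (a point): Middle of the top face of the top tray's lug, a block 20 x 20 x 22 mm high outside its -x corner, 138 mm from the tray's centre. Its top is 44 mm above the tray's underside, 10 mm above the rim, 92 mm above the bench while stacked. The faces looking along the tray's +y and -y are free for fingers over the full 22 mm. Same axes as top_tray.
- far_corner (a point): The top tray's far corner, across the diagonal from the lug, on the top of the rim (34 mm above the tray's underside), 123 mm from the tray's centre towards +x of top_tray.
- lower_trays: The four trays below, stuck together, loose on the bench: 70 mm high, 0.70 kg. Origin: centre of underside; axes as top_tray. Their highest lug is at the +x corner, 12 mm lower than the top tray's. Rubber nubs in the middle of the two +x sides grip the top tray, 4 to 5 N a side, until it has risen 6 mm there: turn it about its far corner 0.15 to 0.2 rad. Do not pull it up level.
- ear_defenders: Ear defenders, upright on their two cups on the floor of the top tray: 106 mm over the cups (along x), 60 mm deep (along y), 132 mm high, 0.18 kg. Origin: midway between the cups at their underside, z up. Cups 66 mm high; gap between them 48 mm; the headband joins them over the top.
- crown (a point): Top of the headband's crown pad, 132 mm above the cups' underside. The pad is 34 mm wide along y (grip across this, from above), 66 mm long along x, 20 mm thick, a shallow roof shape: its underside, 112 mm above the cups' underside, centres itself on a bar. Same axes as ear_defenders.
- rail: Fixed steel rail: a horizontal round bar of 14 mm diameter along its y axis, 260 mm between two posts (feet of 70 mm diameter). Origin on the bench below the middle of the bar. The ear defenders are to hang on it with one cup on its +x side and one on its -x side.
- rail_mid (a point): Middle of the bar, on its axis, 160 mm above the bench (top of the bar 167 mm).
- jar: Bystander: glass jar with yellow lid, 76 mm diameter, 110 mm high. Origin at its underside.
- beaker: Bystander: small glass beaker, 60 mm diameter, 60 mm high. Origin at its underside.
Not all that is in view belongs to the job. Of the things like the ear_defenders, leave any that is blue, orange or purple; of the rest the smaller one is meant.

How it is judged:
By the outcome, as a careful person would: the job done as asked, in the order asked, and still so for the second after the job is handed in, while the arm keeps its last pose, push and grip.
It also fails if it takes over 64 s, if anything falls off the work surface, if the arm or the gripper's body presses on something with over 40 N, if the wrist force passes 120 N, or if a joint passes its speed limit or range.

## Working session

There is one attempt and no reset: what is moved stays moved. The work goes in short steps, Python scripts to look and compute and a shell command to move; the robot and the scene stay as the last step left them, time stands still between calls to the robot, and variables do not carry over. Pictures are saved under pics/ and viewed, at most 10 in all, crops included, and the job is handed in when it is done.

```bash
mkdir -p pics; ls
cat > h.py <<'E'
import numpy as np, cv2, json
from scipy.spatial.transform import Rotation as R
from bench import telemetry, grab_frame, calibration, finish_job, search_frame, landmark_of
def ray(cam,rc):
    c=calibration(cam);K=np.array(c["intrinsics"],float);D=np.array(c["dist_coeffs"],float);T=np.array(c["world_from_camera"])
    u=cv2.undistortPoints(np.array([[[rc[1],rc[0]]]],float),K,D)[0,0]
    d=T[:3,:3]@np.array([u[0],-u[1],-1.]);return T[:3,3],d
def at_z(cam,rc,z):
    o,d=ray(cam,rc);return o+d*(z-o[2])/d[2]
def at_depth(cam,rc,depth):
    o,d=ray(cam,rc);r,c=int(round(rc[0])),int(round(rc[1]))
    w=depth[max(r-1,0):r+2,max(c-1,0):c+2];w=w[w>0]
    return o+d*(np.median(w) if w.size else np.nan)
def cloud(cam,depth):
    c=calibration(cam);K=np.array(c["intrinsics"],float);D=np.array(c["dist_coeffs"],float);T=np.array(c["world_from_camera"])
    h,w=depth.shape;rr,cc=np.mgrid[:h,:w]
    u=cv2.undistortPoints(np.stack([cc.ravel(),rr.ravel()],1).astype(float)[:,None],K,D)[:,0]
    d=depth.ravel()[:,None]*np.c_[u[:,0],-u[:,1],-np.ones(len(u))]
    P=d@T[:3,:3].T+T[:3,3];P[depth.ravel()<=0]=np.nan
    return P.reshape(h,w,3)
def pose():
    s=telemetry.observe();q=s["tcp_rot"];return np.array(s["ee_pos"]),R.from_quat([q[1],q[2],q[3],q[0]]),s
def show(tgt,down_yaw=None):
    p,r,s=pose();print("shift cm (tool)",np.round(r.inv().apply(np.array(tgt)-p)*100,2))
E
python3 - <<'E'
from h import *
for cam in("scene","top"):
    im,d=grab_frame(cam);cv2.imwrite(f"pics/{cam}0.png",im);np.save(f"{cam}0.npy",d)
    print(cam,np.round(calibration(cam)["world_from_camera"],3).tolist())
    for q in("ear_defenders","rail","jar","beaker","top_tray","lower_trays"):
        for e in search_frame(cam,q)[:4]: print(' S',q,np.round(e["point"]),round(e["conf"],2),np.round(at_depth(cam,e["point"],d),3))
    for q in("crown","lug","far_corner","rail_mid"):
        for e in landmark_of(cam,q)[:4]: print(' L',q,np.round(e["point"],1),round(e["conf"],2),np.round(at_depth(cam,e["point"],d),3))
p,r,s=pose();print(p,r.as_matrix().round(3).tolist(),s["time_s"],s["width"],s["ft_force"])
E
```

```text
pics
scene [[0.704, -0.406, 0.583, 1.234], [0.71, 0.417, -0.568, -0.552], [-0.012, 0.813, 0.582, 0.8], [0.0, 0.0, 0.0, 1.0]]
 S ear_defenders [162. 264.] 0.96 [0.375 0.248 0.116]
 S ear_defenders [159. 325.] 0.88 [0.39  0.484 0.035]
 S ear_defenders [244. 150.] 0.82 [ 0.382 -0.127  0.059]
 S ear_defenders [207. 310.] 0.67 [0.542 0.245 0.054]
 S rail [273. 177.] 0.97 [ 0.609 -0.198  0.163]
 S jar [287. 308.] 0.84 [ 0.767 -0.01   0.105]
 S beaker [224. 200.] 0.76 [0.373 0.025 0.028]
 S top_tray [224. 305.] 0.85 [0.581 0.185 0.051]
 S lower_trays [247. 306.] 0.67 [0.643 0.123 0.055]
 L crown [135.9 323.5] 0.91 [0.412 0.446 0.134]
 L crown [238.9 401.9] 0.89 [0.832 0.21  0.133]
 L crown [206.5 151.9] 0.69 [ 0.424 -0.126  0.186]
 L crown [175.9 303.3] 0.64 [0.57  0.189 0.184]
 L lug [186.9 260.4] 0.95 [0.387 0.221 0.056]
 L far_corner [235.2 343. ] 0.65 [0.697 0.185 0.083]
 L rail_mid [266.3 191.5] 0.93 [ 0.615 -0.169  0.164]
top [[-0.019, 0.986, -0.165, 0.39], [-1.0, -0.02, -0.004, 0.092], [-0.007, 0.164, 0.986, 1.197], [0.0, 0.0, 0.0, 1.0]]
 S ear_defenders [279. 137.] 0.92 [0.395 0.431
[... 218 characters left out ...]
4]
 S jar [136. 314.] 0.6 [0.728 0.017 0.109]
 S beaker [278. 319.] 0.6 [0.388 0.008 0.004]
 S beaker [201. 254.] 0.56 [0.582 0.167 0.05 ]
 S lower_trays [149. 253.] 0.71 [0.732 0.173 0.001]
 L crown [265.4 393. ] 0.86 [ 0.413 -0.138  0.188]
 L crown [195.8 241.4] 0.84 [0.572 0.187 0.185]
 L crown [280.5 127.6] 0.73 [0.392 0.45  0.133]
 L crown [312.8 198.9] 0.62 [0.321 0.279 0.181]
 L lug [261.4 248.7] 0.84 [0.431 0.18  0.091]
 L far_corner [152.4 247.6] 0.65 [0.701 0.182 0.075]
 L rail_mid [176.  399.3] 0.76 [ 0.613 -0.169  0.168]
[0.23340172 0.57973691 0.23127492] [[0.928, -0.373, 0.0], [-0.373, -0.928, -0.0], [0.0, 0.0, -1.0]] 1.1 0.08522973181712126 [-0.00622953 -0.08377742 -1.28435468]
```

View pics/scene0.png

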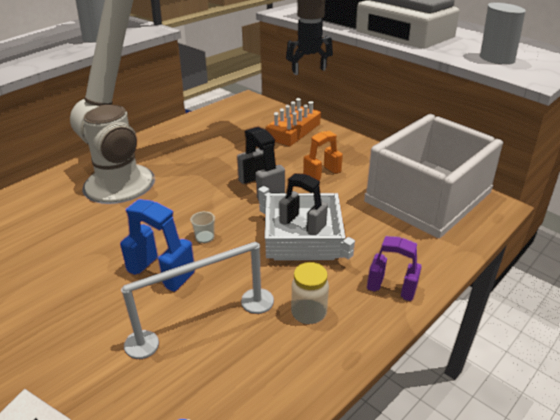

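View pics/top0.png

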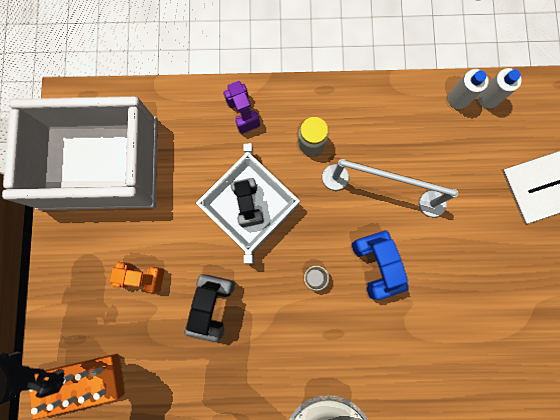

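Candidates for the ear defenders, in top-picture pixels:
- black in the tray [200,245]
- larger black [308,208]
- orange [278,137]
- blue [265,383]
- purple [107,243]

I choose the small black pair in the tray. Next I measure it and check it in a crop.

Run:
```python
from h import *
im=cv2.imread("pics/top0.png");d=np.load("top0.npy");P=cloud("top",d)
def pca(m,n):
    q=P[m];c=q.mean(0);w,v=np.linalg.eigh(np.cov(q[:,:2].T));a=v[:,1]
    t=(q[:,:2]-c[:2])@v;print(n,len(q),"mean",c.round(4),"mid",((t.max(0)+t.min(0))/2@v.T+c[:2]).round(4),"major",a.round(3),"deg",np.degrees(np.arctan2(a[1],a[0])).round(1),"ext",np.ptp(t,axis=0).round(3),"zmax",q[:,2].max().round(3))
rr,cc=np.mgrid[:420,:560];X,Y,Z=P[...,0],P[...,1],P[...,2]
box=lambda r0,r1,c0,c1:(rr>=r0)&(rr<r1)&(cc>=c0)&(cc<c1)
pca(box(165,235,215,285)&(Z>.165),"crown")
pca(box(165,235,215,285)&(Z>.10),"ear all")
pca(box(290,350,180,240)&(Z>.165),"big crown")
pca(box(150,215,335,465)&(Z>.15)&(Z<.18),"bar")
pca(box(140,270,190,305)&(Z>.074)&(Z<.1),"trayrim+lug")
pca(box(250,272,238,260)&(Z>.085)&(Z<.1),"lug")
pca(box(115,160,298,330)&(Z>.09),"jar")
pca(box(262,295,300,332)&(Z>.03),"beaker")
for n,m in(("bar",box(150,215,335,465)&(Z>.15)&(Z<.18)),):
    q=P[m];i=np.argsort(q[:,1]);print(q[i[:3]].round(3),q[i[-3:]].round(3))
cv2.imwrite("pics/crop.png",cv2.resize(im[140:275,180:310],None,fx=4.4,fy=4.4,interpolation=cv2.INTER_CUBIC))
```

```text
crown 490 mean [0.5711 0.183  0.181 ] mid [0.5718 0.1835] major [-0.983 -0.182] deg -169.5 ext [0.034 0.072] zmax 0.189
ear all 908 mean [0.5652 0.181  0.1525] mid [0.5736 0.1838] major [-0.987 -0.161] deg -170.7 ext [0.062 0.107] zmax 0.189
big crown 945 mean [0.3249 0.2759 0.1773] mid [0.3263 0.2765] major [-0.963  0.268] deg 164.4 ext [0.048 0.095] zmax 0.186
bar 782 mean [ 0.6104 -0.1649  0.1652] mid [ 0.6114 -0.1649] major [0.288 0.958] deg 73.2 ext [0.019 0.277] zmax 0.173
trayrim+lug 1659 mean [0.5775 0.1823 0.0816] mid [0.5866 0.1811] major [-0.993  0.116] deg 173.3 ext [0.249 0.314] zmax 0.1
lug 72 mean [0.4381 0.1836 0.092 ] mid [0.4434 0.1829] major [0.106 0.994] deg 83.9 ext [0.029 0.02 ] zmax 0.098
jar 602 mean [0.7438 0.0187 0.1091] mid [0.7459 0.0186] major [-0.985  0.175] deg 169.9 ext [0.065 0.067] zmax 0.116
beaker 181 mean [0.3902 0.0176 0.0528] mid [0.3903 0.0205] major [-0.883  0.47 ] deg 152.0 ext [0.058 0.059] zmax 0.066
[[ 0.577 -0.299  0.159]
 [ 0.57  -0.297  0.161]
 [ 0.575 -0.297  0.163]] [[ 0.651 -0.033  0.158]
 [ 0.653 -0.033  0.16 ]
 [ 0.646 -0.032  0.161]]
```

View pics/crop.png

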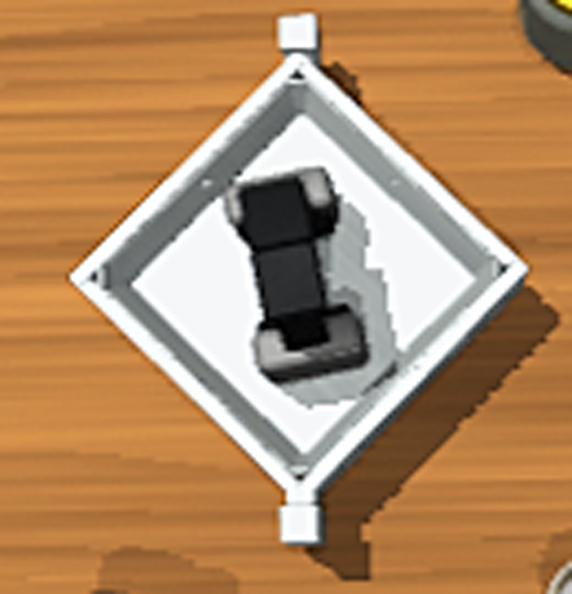

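The crop shows the small black pair with grey cups inside the top tray, at crop pixel ~[270,300]. The tray's higher lug is at the bottom, ~[525,300] (z 0.092), and the lower lug is at the top. Next I move above the crown.

```bash
python3 -m jog '{"delta_pos":[[2,1,-3.5],[6,3,-3.5],[10,5.2,-3.5],[14,7.3,-3.5],[18,9.4,-3.5],[22,11.5,-3.5],[26,13.6,-3.5],[30,15.6,-3.5],[34,17.7,-3.5],[38,19.8,-3.5],[42,21.9,-3.5],[45,23.5,-3.5],[46.2,24.1,-3.5],[46.2,24.1,-3.5],[46.2,24.1,-3.5]],"rot":[[0,0,-0.03],[0,0,-0.08],[0,0,-0.13],[0,0,-0.18],[0,0,-0.23],[0,0,-0.28],[0,0,-0.33],[0,0,-0.38],[0,0,-0.43],[0,0,-0.48],[0,0,-0.53],[0,0,-0.56],[0,0,-0.565],[0,0,-0.565],[0,0,-0.565]]}' 1 40
python3 - <<'E'
from h import *
p,r,s=pose();print(p.round(4),r.as_matrix().round(3).tolist(),s["qpos"],s["time_s"])
im,d=grab_frame("scene");cv2.imwrite("pics/s1.png",im)
for e in landmark_of("scene","crown"):print(np.round(e["point"],1),round(e["conf"],2),at_z("scene",e["point"],.184).round(4))
print(search_frame("scene","ear_defenders")[:1])
P=cloud("scene",d);Z=P[...,2];m=(abs(P[...,0]-.572)<.06)&(abs(P[...,1]-.183)<.04)&(Z>.15)&(Z<.2)
q=P[m];print(len(q),q.mean(0).round(4),q.min(0).round(3),q.max(0).round(3),np.percentile(q[:,2],[90,97]))
show([.572,.1835,.166])
E
```

```text
time_s: 2.6
ee_pos: [0.5716, 0.184, 0.2662]
tcp_rot: [-0.0, 0.996, 0.091, -0.0]
ft_force: [0.3, 0.1, -0.4]
width: 0.0852
grip_force: 0.0
[0.5716 0.184  0.2662] [[0.983, 0.181, -0.0], [0.181, -0.983, 0.0], [-0.0, -0.0, -1.0]] [ 5.80616706e-01  3.21568232e-01  1.79445250e-03 -3.37748023e-04
 -1.25124749e+00  1.17221253e+00] 2.6
[242.  397.6] 0.9 [0.8619 0.1383 0.184 ]
[177.1 303.7] 0.89 [0.5742 0.1848 0.184 ]
[137.7 324.7] 0.82 [0.4824 0.3656 0.184 ]
[129.3 256.6] 0.74 [0.3197 0.2757 0.184 ]
[206.8 149.5] 0.69 [ 0.4192 -0.1297  0.184 ]
[{'point': [162.3, 260.6], 'conf': 0.95}]
494 [0.5827 0.1782 0.1747] [0.537 0.159 0.15 ] [0.615 0.205 0.187] [0.18388928 0.18494488]
shift cm (tool) [ 0.05  0.14 10.05]
```

```bash
python3 -m jog '{"delta_pos":[[0.1,0,2],[0.1,0,5],[0.1,0,8],[0.1,0,9.5],[0.1,0,10],[0.1,0,10]],"rot":[[0,0,0],[0,0,0],[0,0,0],[0,0,0],[0,0,0],[0,0,0]]}' 1 40
python3 -m jog '{"delta_pos":[[0,0,0],[0,0,0],[0,0,0],[0,0,0],[0,0,0],[0,0,0],[0,0,0],[0,0,0]],"rot":[[0,0,0],[0,0,0],[0,0,0],[0,0,0],[0,0,0],[0,0,0],[0,0,0],[0,0,0]]}' -1 40
```

```text
time_s: 3.35
ee_pos: [0.5726, 0.1845, 0.1662]
tcp_rot: [0.0, 0.996, 0.092, -0.0]
ft_force: [-0.1, 0.3, 0.2]
width: 0.0854
grip_force: 0.0
time_s: 4.15
ee_pos: [0.5736, 0.1839, 0.1673]
tcp_rot: [-0.0, 0.996, 0.091, 0.001]
ft_force: [0.6, -0.7, 5.7]
width: 0.0331
grip_force: 41.2
```

```bash
python3 -m jog '{"delta_pos":[[0,0,-1],[0,0,-3],[0,0,-6],[0,0,-9],[0,0,-12],[0,0.5,-14.5],[-0.2,2,-15.5],[-0.4,5,-15.5],[-0.7,9,-15.5],[-1,13,-15.5],[-1.3,17,-15.5],[-1.6,21,-15.5],[-1.9,25,-15.5],[-2.2,29,-15.5],[-2.4,32,-15.5],[-2.5,34,-15.5],[-2.6,35,-15.5],[-2.6,35,-15.5],[-2.6,35,-15.5]],"rot":[[0,0,0],[0,0,0],[0,0,0],[0,0,0],[0,0,0],[0,0,0],[0,0,0.03],[0,0,0.08],[0,0,0.13],[0,0,0.18],[0,0,0.23],[0,0,0.28],[0,0,0.33],[0,0,0.38],[0,0,0.43],[0,0,0.46],[0,0,0.476],[0,0,0.476],[0,0,0.476]]}'
python3 - <<'E'
from h import *
p,r,s=pose();print(p.round(4),r.as_matrix().round(3).tolist(),s["time_s"],s["width"])
im,d=grab_frame("scene");imt,dt=grab_frame("top")
cv2.imwrite("pics/s2.png",np.hstack([im[60:420,60:360],imt[60:420,260:560]]))
for cam,dd in(("scene",d),("top",dt)):
    P=cloud(cam,dd);Z=P[...,2]
    b=(P[...,0]>.55)&(P[...,0]<.68)&(P[...,1]<-.02)&(P[...,1]>-.31)&(Z>.150)&(Z<.175)
    q=P[b];c=q.mean(0);w,v=np.linalg.eigh(np.cov(q[:,:2].T));a=v[:,1];print(cam,"bar",len(q),c.round(4),a.round(3),np.degrees(np.arctan2(a[1],a[0])).round(1), "x at y=-.165",(c[0]+a[0]/a[1]*(-.165-c[1])).round(4))
    e=(abs(P[...,0]-.611)<.09)&(abs(P[...,1]+.165)<.08)&(Z>.19)&(Z<.31)
    q=P[e];print("ear",len(q),q.min(0).round(3),q.max(0).round(3),q.mean(0).round(3))
    print([(np.round(k["point"],1).tolist(),round(k["conf"],2),at_z(cam,k["point"],.160).round(4).tolist()) for k in landmark_of(cam,"rail_mid")])
E
```

```text
time_s: 6.05
ee_pos: [0.6103, -0.1646, 0.3205]
tcp_rot: [-0.0, 0.989, -0.146, -0.001]
ft_force: [-0.4, 0.5, -2.5]
width: 0.0333
grip_force: 40.4
[ 0.6103 -0.1646  0.3205] [[0.957, -0.289, -0.002], [-0.289, -0.957, 0.001], [-0.002, -0.0, -1.0]] 6.05 0.03333203568705652
scene bar 1012 [ 0.6139 -0.1759  0.1629] [0.29  0.957] 73.1 x at y=-.165 0.6172
ear 2119 [ 0.555 -0.209  0.204] [ 0.672 -0.15   0.31 ] [ 0.633 -0.178  0.253]
[([267.0, 192.0], 0.87, [0.6135, -0.1668, 0.16]), ([189.1, 259.3], 0.3, [0.5107, 0.1046, 0.16])]
top bar 273 [ 0.5849 -0.251   0.1651] [0.321 0.947] 71.3 x at y=-.165 0.6141
ear 487 [ 0.552 -0.184  0.21 ] [ 0.663 -0.136  0.309] [ 0.579 -0.157  0.262]
[]
```

View pics/s2.png

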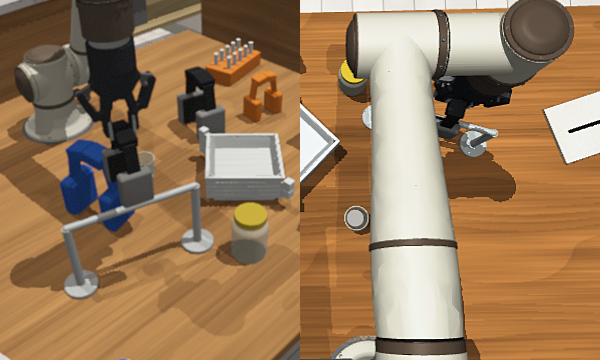

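The scene part shows the defenders held upright over the bar (~[165,125]), with a cup on each side of it. The gap has ample margin, so I lower them.

```bash
python3 -m jog '{"delta_pos":[[0.1,0,1.5],[0.1,0,4.5],[0.1,0,7.5],[0.1,0,10.5],[0.1,0,12.5],[0.1,0,13.5],[0.1,0,14.2],[0.1,0,14.4],[0.1,0,14.4]],"rot":[[0,0,0],[0,0,0],[0,0,0],[0,0,0],[0,0,0],[0,0,0],[0,0,0],[0,0,0],[0,0,0]]}'
python3 -m jog '{"delta_pos":[[0,0,0.2],[0,0,0.4],[0,0,0.5],[0,0,0.5]],"rot":[[0,0,0],[0,0,0],[0,0,0],[0,0,0]]}'
```

```text
time_s: 7.15
ee_pos: [0.6123, -0.1653, 0.1782]
tcp_rot: [0.0, 0.989, -0.146, 0.001]
ft_force: [0.6, -1.0, -2.5]
width: 0.0331
grip_force: 40.3
time_s: 7.55
ee_pos: [0.6117, -0.1654, 0.1723]
tcp_rot: [-0.0, 0.989, -0.146, -0.0]
ft_force: [-0.1, 0.1, -1.5]
width: 0.0332
grip_force: 40.4
```

```bash
python3 -m jog '{"delta_pos":[[0,0,0.1],[0,0,0.2],[0,0,0.2],[0,0,0.2]],"rot":[[0,0,0],[0,0,0],[0,0,0],[0,0,0]]}'
python3 - <<'E'
from h import *
im,d=grab_frame("scene");cv2.imwrite("pics/s3.png",cv2.resize(im[140:340,60:340],None,fx=2.5,fy=2.5))
E
```

```text
time_s: 7.95
ee_pos: [0.6117, -0.1654, 0.1703]
tcp_rot: [0.0, 0.989, -0.146, -0.0]
ft_force: [-0.0, 0.2, -1.3]
width: 0.0332
grip_force: 40.4
```

View pics/s3.png

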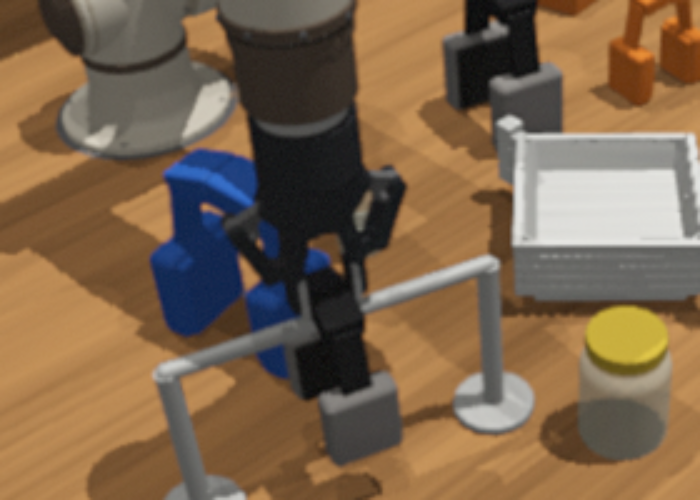

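The defenders are astride: the grey +x cup is at [415,360] in front of the bar, and the other cup is behind it at [370,310]. I lower a little more until they touch.

```bash
python3 -m jog '{"delta_pos":[[0,0,0.1],[0,0,0.2],[0,0,0.2]],"rot":[[0,0,0],[0,0,0],[0,0,0]]}'; python3 -m jog '{"delta_pos":[[0,0,0.05],[0,0,0.1],[0,0,0.1]],"rot":[[0,0,0],[0,0,0],[0,0,0]]}'
```

```text
time_s: 8.3
ee_pos: [0.612, -0.1654, 0.1699]
tcp_rot: [0.0, 0.989, -0.146, 0.001]
ft_force: [-2.4, 1.1, 4.5]
width: 0.0334
grip_force: 41.2
time_s: 8.6
ee_pos: [0.612, -0.1655, 0.1698]
tcp_rot: [0.0, 0.989, -0.146, 0.001]
ft_force: [-3.8, 2.2, 9.3]
width: 0.0333
grip_force: 41.7
```

```bash
python3 -m jog '{"delta_pos":[[-0.1,0,-0.1],[-0.1,0,-0.2],[-0.1,0,-0.2]],"rot":[[0,0,0],[0,0,0],[0,0,0]]}' - 20; python3 -m jog '{"delta_pos":[[0,0,0],[0,0,0],[0,0,0],[0,0,0],[0,0,0],[0,0,-0.3],[0,0,-1],[0,0,-2.5],[0,0,-5],[0,0,-8],[0,0,-10],[0,0,-10]],"rot":[[0,0,0],[0,0,0],[0,0,0],[0,0,0],[0,0,0],[0,0,0],[0,0,0],[0,0,0],[0,0,0],[0,0,0],[0,0,0],[0,0,0]]}' 0.8
python3 - <<'E'
from h import *
p,r,s=pose();print(p.round(4),s["time_s"])
im,d=grab_frame("scene");cv2.imwrite("pics/s4.png",np.hstack([cv2.resize(im[170:330,60:220],(480,480))]))
P=cloud("scene",d);Z=P[...,2];e=(abs(P[...,0]-.611)<.09)&(abs(P[...,1]+.165)<.08)&(Z>.03)&(Z<.21)
q=P[e];print("ear",q.min(0).round(3),q.max(0).round(3),np.percentile(q[:,2],[1,99.5]))
E
```

```text
time_s: 8.9
ee_pos: [0.6115, -0.1652, 0.1698]
tcp_rot: [0.0, 0.989, -0.146, 0.001]
ft_force: [0.6, 0.3, 3.0]
width: 0.0332
grip_force: 40.9
time_s: 10.1
ee_pos: [0.6125, -0.1655, 0.2741]
tcp_rot: [0.0, 0.989, -0.146, 0.004]
ft_force: [-0.4, -0.5, 0.4]
width: 0.0769
grip_force: 0.0
[ 0.6125 -0.1655  0.2741] 10.1
ear [ 0.557 -0.245  0.053] [ 0.673 -0.085  0.189] [0.05942568 0.18768962]
```

View pics/s4.png

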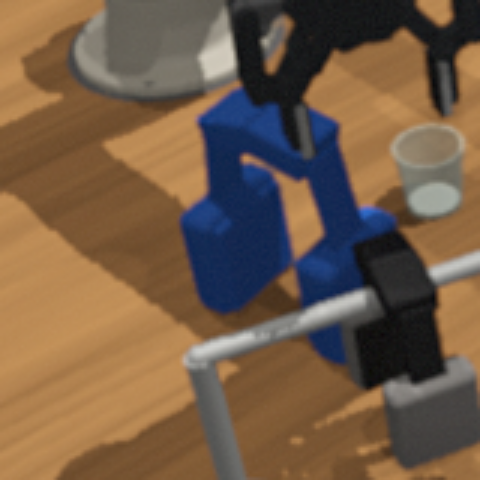

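The defenders hang astride the bar with one cup each side, released ([270,400] in the crop). Next I measure the lug and tray.

Run:
```python
from h import *
im,d=grab_frame("top")
P=cloud("top",d);X,Y,Z=P[...,0],P[...,1],P[...,2]
L=(abs(X-.44)<.03)&(abs(Y-.183)<.03)&(Z>.0865)&(Z<.1);q=P[L];print("lug top",len(q),q.mean(0).round(4),q.min(0).round(4),q.max(0).round(4))
m=(abs(X-.575)<.14)&(abs(Y-.183)<.14)&(Z>.076)&(Z<.0865);q=P[m][:,:2].astype(np.float32)
q=q[(abs(q[:,0]-.575)+abs(q[:,1]-.183)<.135)]
print("rim",len(q),cv2.minAreaRect(q),np.percentile(P[m][:,2],50))
u=P[(abs(X-.71)<.03)&(abs(Y-.183)<.025)&(Z>.068)&(Z<.0865)];print("+x lug",len(u),u.mean(0).round(4))
for cam in("top","scene"):
    if cam=="scene": grab_frame("scene")
    for n,z in(("lug",.092),("far_corner",.082),("top_tray",.048)):
        print(cam,n,[(round(e["conf"],2),at_z(cam,e["point"],z).round(4).tolist()) for e in landmark_of(cam,n)[:2]])
```

```text
lug top 73 [0.4385 0.1832 0.0921] [0.4294 0.1669 0.0877] [0.4695 0.1933 0.0975]
rim 1338 ((0.5762177109718323, 0.1831563115119934), (0.19360312819480896, 0.1829288750886917), 43.26477813720703) 0.08157680404021672
+x lug 165 [0.6999 0.1828 0.08  ]
top lug [(0.71, [0.428, 0.1753, 0.092])]
top far_corner [(0.62, [0.6995, 0.1885, 0.082])]
top top_tray [(0.9, [0.572, 0.173, 0.048])]
scene lug [(0.8, [0.4349, 0.1818, 0.092])]
scene far_corner [(0.66, [0.7038, 0.1863, 0.082])]
scene top_tray [(0.61, [0.5847, 0.1822, 0.048]), (0.46, [0.4761, -0.0776, 0.048])]
```

```bash
python3 -m jog '{"delta_pos":[[-1,-1,0],[-4,-4.2,0],[-7,-7.3,0],[-10,-10.5,0],[-13,-13.6,0],[-16,-16.8,0],[-19,-19.9,0],[-22,-23.1,0],[-25,-26.2,1],[-26.5,-27.8,3],[-27,-28.3,6],[-27,-28.3,8],[-27,-28.3,10],[-27,-28.3,10],[-27,-28.3,10]],"rot":[[0,0,-0.01],[0,0,-0.04],[0,0,-0.07],[0,0,-0.1],[0,0,-0.13],[0,0,-0.16],[0,0,-0.2],[0,0,-0.23],[0,0,-0.26],[0,0,-0.285],[0,0,-0.293],[0,0,-0.293],[0,0,-0.293],[0,0,-0.293],[0,0,-0.293]]}' 0.2 40
python3 - <<'E'
from h import *
p,r,s=pose();print(p.round(4),r.as_matrix().round(3).tolist(),s["time_s"],s["width"]);show([.4365,.183,.072])
im,d=grab_frame("scene");cv2.imwrite("pics/s5.png",cv2.resize(im[90:290,190:390],(600,600)))
print([(round(e["conf"],2),at_z("scene",e["point"],.092).round(4).tolist()) for e in landmark_of("scene","lug")[:2]])
E
```

```text
time_s: 12.05
ee_pos: [0.4343, 0.1841, 0.1698]
tcp_rot: [0.0, 1.0, 0.0, 0.0]
ft_force: [0.1, 0.8, -0.6]
width: 0.0509
grip_force: 0.0
[0.4343 0.1841 0.1698] [[1.0, 0.0, 0.0], [0.0, -1.0, -0.0], [0.0, 0.0, -1.0]] 12.05 0.050866722900057317
shift cm (tool) [0.22 0.11 9.78]
[(0.73, [0.4422, 0.1773, 0.092])]
```

View pics/s5.png

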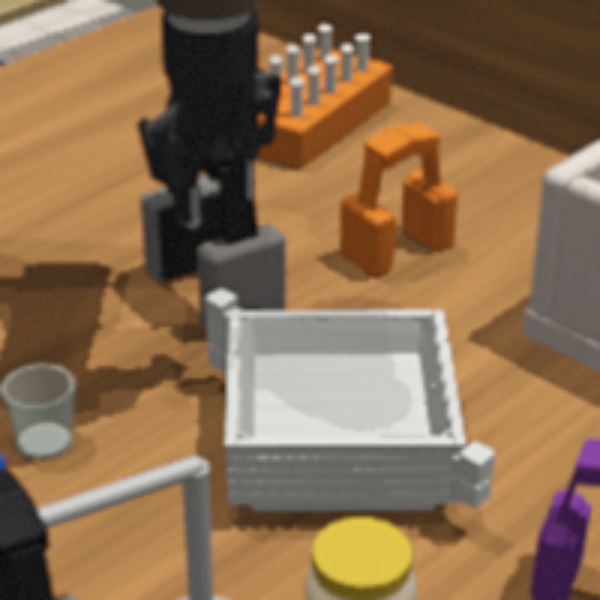

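The picture shows the gripper right above the lug (lug at [297,222]), with the beaker and the larger black pair clear of it. I descend and grip.

```bash
python3 -m jog '{"delta_pos":[[0.2,0.1,2],[0.2,0.1,5],[0.2,0.1,7.5],[0.2,0.1,9],[0.2,0.1,9.7],[0.2,0.1,9.7],[0.2,0.1,9.7]],"rot":[[0,0,0],[0,0,0],[0,0,0],[0,0,0],[0,0,0],[0,0,0],[0,0,0]]}'
python3 -m jog '{"delta_pos":[[0,0,0],[0,0,0],[0,0,0],[0,0,0],[0,0,0],[0,0,0]],"rot":[[0,0,0],[0,0,0],[0,0,0],[0,0,0],[0,0,0],[0,0,0]]}' -1 20
```

```text
time_s: 12.85
ee_pos: [0.4371, 0.1836, 0.0734]
tcp_rot: [-0.001, 1.0, -0.0, 0.001]
ft_force: [-0.6, 0.5, -0.7]
width: 0.0514
grip_force: 0.0
time_s: 13.45
ee_pos: [0.4367, 0.1833, 0.0732]
tcp_rot: [-0.0, 1.0, -0.0, 0.001]
ft_force: [-1.7, 0.1, 5.9]
width: 0.0193
grip_force: 23.6
```

Gripped with little side load. I firm up the grip and peel slowly.

```bash
python3 -m jog '{"delta_pos":[[0,0,0],[0,0,0],[0,0,0]],"rot":[[0,0,0],[0,0,0],[0,0,0]]}' -1 90
python3 -m jog '{"delta_pos":[[0,0,-0.2],[0.01,0,-0.5],[0.02,0,-0.8],[0.03,0,-1.05],[0.04,0,-1.3],[0.05,0,-1.55],[0.06,0,-1.8],[0.08,0,-2.1],[0.1,0,-2.1]],"rot":[[0,-0.008,0],[0,-0.019,0],[0,-0.03,0],[0,-0.04,0],[0,-0.05,0],[0,-0.06,0],[0,-0.07,0],[0,-0.08,0],[0,-0.08,0]]}'
python3 - <<'E'
from h import *
p,r,s=pose();print(p.round(4),s["ft_force"],s["ft_torque"])
im,d=grab_frame("scene");cv2.imwrite("pics/s6.png",cv2.resize(im[130:290,220:380],(560,560)))
E
```

```text
time_s: 13.75
ee_pos: [0.4368, 0.1833, 0.0734]
tcp_rot: [-0.0, 1.0, -0.0, 0.001]
ft_force: [-1.7, 0.1, 7.5]
width: 0.0176
grip_force: 88.2
time_s: 14.65
ee_pos: [0.4376, 0.1831, 0.0937]
tcp_rot: [-0.0, 0.999, -0.001, -0.04]
ft_force: [2.3, 0.8, -0.1]
width: 0.0181
grip_force: 88.4
[0.4376 0.1831 0.0937] [ 2.29064207  0.75266907 -0.05047387] [ 0.15639427 -0.68748345  0.1563314 ]
```

View pics/s6.png

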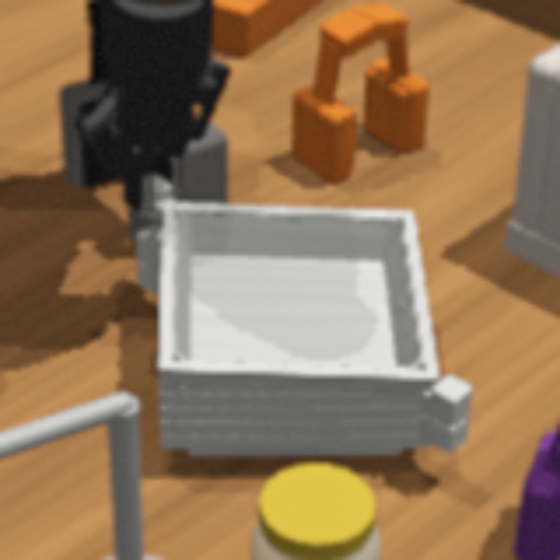

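The tray is starting to tilt, with the lug up at [190,155]. The lower trays look unmoved and the lower lug is still at [410,450]. I continue to about 0.21 rad.

```bash
python3 -m jog '{"delta_pos":[[0.01,0,-0.26],[0.02,0,-0.52],[0.03,0,-0.78],[0.05,0,-1.04],[0.07,0,-1.3],[0.09,0,-1.56],[0.11,0,-1.82],[0.14,0,-2.1],[0.17,0,-2.4],[0.2,0,-2.7],[0.23,0,-3.0],[0.26,0,-3.37],[0.26,0,-3.37]],"rot":[[0,-0.01,0],[0,-0.02,0],[0,-0.03,0],[0,-0.04,0],[0,-0.05,0],[0,-0.06,0],[0,-0.07,0],[0,-0.08,0],[0,-0.09,0],[0,-0.1,0],[0,-0.115,0],[0,-0.13,0],[0,-0.13,0]]}'
python3 - <<'E'
from h import *
p,r,s=pose();print(p.round(4),r.as_matrix().round(3)[:,2],s["ft_force"],s["ft_torque"],s["time_s"])
im,d=grab_frame("scene");imt,dt=grab_frame("top");cv2.imwrite("pics/s7.png",cv2.resize(im[130:290,220:380],(560,560)))
for cam,dd in(("scene",d),("top",dt)):
    P=cloud(cam,dd);X,Y,Z=P[...,0],P[...,1],P[...,2]
    f=(abs(X-.595)+abs(Y-.183)<.07)&(Z>.03)&(Z<.13);q=P[f];c,*_=np.linalg.lstsq(np.c_[q[:,0]-.576,q[:,1]-.183,np.ones(len(q))],q[:,2],rcond=None);print(cam,"floor slope x,y, z at centre",c.round(3))
    u=P[(abs(X-.714)<.012)&(abs(Y-.183)<.012)&(Z>.065)&(Z<.095)];print("+x lug",len(u),u.mean(0).round(4))
    u=P[(abs(X-.70)<.01)&(abs(Y-.183)<.01)];print("far corner z",np.percentile(u[:,2],[10,50,90]).round(3))
E
```

```text
time_s: 16.0
ee_pos: [0.4431, 0.1831, 0.1271]
tcp_rot: [-0.0, 0.994, -0.001, -0.105]
ft_force: [-0.9, 0.8, 0.2]
width: 0.0176
grip_force: 88.4
[0.4431 0.1831 0.1271] [-0.209  0.001 -0.978] [-0.92726172  0.80173182  0.23441911] [ 0.01175459 -0.32911049  0.02956173] 16.0
scene floor slope x,y, z at centre [-0.222  0.069  0.076]
+x lug 95 [0.7157 0.1797 0.0767]
far corner z [-0.001  0.05   0.083]
top floor slope x,y, z at centre [-0.209  0.     0.077]
+x lug 79 [0.7136 0.1827 0.0783]
far corner z [0.07  0.082 0.086]
```

View pics/s7.png

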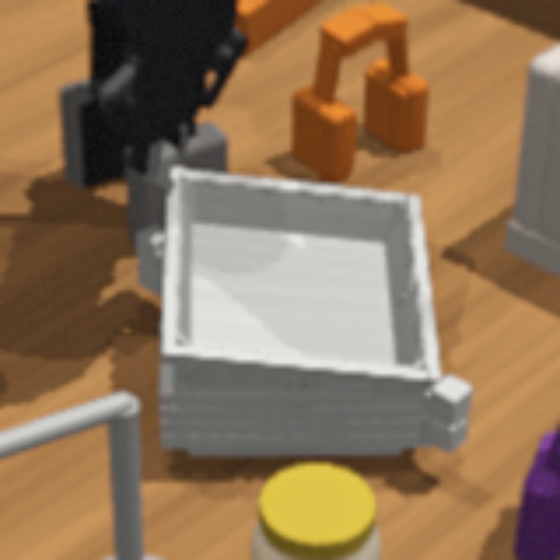

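The top tray is tilted about 0.21 rad with its far corner still resting at [375,430]. The stack and the lower lugs are unmoved. I lift, then level it.

```bash
python3 -m jog '{"delta_pos":[[-0.06,0,-0.3],[-0.19,0,-0.9],[-0.36,0,-1.7],[-0.53,0,-2.5],[-0.7,0,-3.3],[-0.86,0,-4.05],[-1.03,0,-4.8],[-1.2,0,-5.6],[-1.37,0,-6.4],[-1.54,0,-7.2],[-1.7,0,-8],[-1.86,0,-8.7],[-1.96,0,-9.2],[-2,0,-9.4],[-2,0,-9.4],[-2,0,-9.4],[-2,0,-9.4]],"rot":[[0,0,0],[0,0,0],[0,0,0],[0,0,0],[0,0,0],[0,0.01,0],[0,0.03,0],[0,0.05,0],[0,0.07,0],[0,0.09,0],[0,0.11,0],[0,0.13,0],[0,0.15,0],[0,0.17,0],[0,0.19,0],[0,0.2,0],[0,0.21,0]]}'
python3 -m jog '{"delta_pos":[[0,0,0],[0,0,0],[0,0,0],[0,0,0]],"rot":[[0,0,0],[0,0,0],[0,0,0],[0,0,0]]}'
python3 - <<'E'
from h import *
p,r,s=pose();print(p.round(4),r.as_matrix().round(3)[:,2],s["ft_force"],s["ft_torque"],s["time_s"])
im,d=grab_frame("scene");imt,dt=grab_frame("top");cv2.imwrite("pics/s8.png",im)
for cam,dd in(("scene",d),("top",dt)):
    P=cloud(cam,dd);X,Y,Z=P[...,0],P[...,1],P[...,2]
    f=(abs(X-.595)+abs(Y-.183)<.06)&(Z>.14)&(Z<.26);q=P[f];c,*_=np.linalg.lstsq(np.c_[q[:,0]-.576,q[:,1]-.183,np.ones(len(q))],q[:,2],rcond=None);print(cam,"floor slope",c.round(3),len(q))
    u=P[(abs(X-.714)<.012)&(abs(Y-.183)<.012)&(Z>.065)&(Z<.095)];print("+x lug",len(u),u.mean(0).round(4))
E
```

```text
time_s: 17.8
ee_pos: [0.4424, 0.1828, 0.2224]
tcp_rot: [0.0, 1.0, -0.0, 0.0]
ft_force: [-0.8, 0.2, -1.1]
width: 0.0183
grip_force: 88.1
time_s: 18.2
ee_pos: [0.4428, 0.183, 0.2227]
tcp_rot: [0.0, 1.0, -0.0, -0.0]
ft_force: [-0.5, 0.1, -0.9]
width: 0.0181
grip_force: 88.1
[0.4428 0.183  0.2227] [-0. -0. -1.] [-0.45250004  0.11509133 -0.94267839] [ 0.00604883  0.1262072  -0.00033031] 18.2
scene floor slope [-0.004  0.     0.2  ] 575
+x lug 91 [0.7165 0.179  0.0762]
top floor slope [-0.01  -0.002  0.2  ] 1455
+x lug 0 [nan nan nan]<stdin>:7: RuntimeWarning: Mean of empty slice.
  ret = um.true_divide(
```

View pics/s8.png

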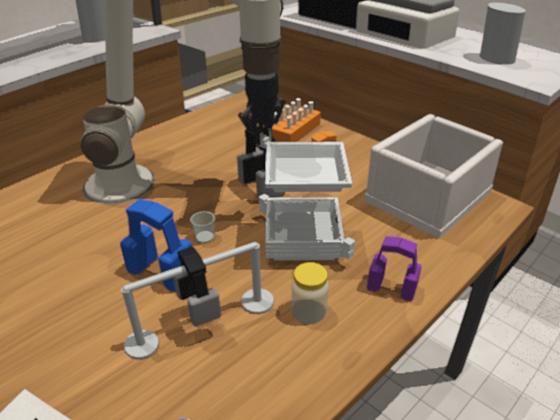

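The tray is held level about 15 cm up at [165,307], and the lower stack stands in place at [230,305]. The defenders hang on the rail at [285,197] and the bystanders are untouched.

```bash
python3 -c "
from bench import finish_job;print(finish_job())"
```

```text
the job is handed in; nothing more can be done
None
```

The job is handed in at about 18 s on the robot's clock: the ear defenders hang astride the rail, released, and the top tray was peeled off lug corner first and is held level about 15 cm above its place; the other trays and the bystanders look undisturbed in the last picture.

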